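Bring the light up to the third click

TASK

Bring the light on the sample up to step three: with a fingertip, push the orange lever on top of the white light source to the left (away from its shut end, toward the light guide), slowly and one click at a time, letting it drop into each notch, and leave it resting in the third click, with the hand clear. Do not let it run on past the third click even for a moment, because more light spoils the sample. Only push the lever, do not pinch it, and leave everything else on the bench where it stands.

Things in the scene. Friction and masses are not known exactly. Their poses are not given: they have to be found in the camera images.
- light_source: White bench light source, dark front panel, fixed. 220 mm deep (x), 190 mm wide (y), flat top 120 mm above the bench. Origin: centre of its underside; z up; -x its front (faces the robot when not turned), +y its left, where a grey light guide leaves. The lever stands on the top 55 mm in front of the origin, with a bare top around it. A loose black cap lies on the rear right of the top.
- aperture_lever (a joint): Lever travel in m along the light source's +y (left), 0 at the shut end stop to 0.081. It starts between 0 and 0.007 and slides freely (0.3 N) up to 0.008. Then five clicks 14 mm apart: notches where it rests at 0.022 (first), 0.036 (second), 0.050 (third), 0.064, 0.078; crests between them at 0.015, 0.029, 0.043, 0.057, 0.071. It stays in a notch. A dark bar behind the slot marks each.
- lever_grip (a point): Centre of the lever's orange grip, 143 mm above the bench, axes as light_source. Grip 24 mm long (x), 14 mm thick (y, sliding way), 26 mm high, 38 mm long with its thin ends; clear of the top by 10 mm. Leaving a notch, or climbing to the first crest, takes 7 N, falling to nothing at the crest; 1 mm past it the lever jumps about 6 mm ahead of the finger into the next notch.
- guide_bend (a point): Highest part of the light guide, a stiff curved tube 15 mm thick fixed to the light source: this point is the top of the bend's centre line, 204 mm above the bench (top of the tube 212 mm), 46 mm behind and 218 mm left of the light source's origin.
- sample_cup: Heavy black cup with a white top plate, 104 mm across at the foot and 96 mm high, under the end of the light guide, 240 mm left of the light source. Fixed. Origin at the centre of its underside.
- guide_cap: Black round cap on top of the light source, 36 mm across, 15 mm high, origin under its centre. Leave it.
- beaker: Small glass beaker, 58 mm across, 75 mm high, right of the light source. Origin under its centre. Leave it.
- bob: Steel measuring bob standing up, 27 mm across, 105 mm high, in front of the sample cup. Origin under its centre. Leave it.
- vial_a: Amber glass vial with a black cap, 27 mm across, 55 mm high, right of the light source. Origin under its centre. Leave it.
- vial_b: Clear glass vial with a white cap, 27 mm across, 55 mm high, right of the light source. Origin under its centre. Leave it.
- oil_jar: Glass jar with a blue lid, 64 mm across, 85 mm high, at the right. Origin under its centre. Leave it.
- spatula: Steel spatula with a grey handle lying flat at the right, 190 mm long. Origin under its middle. Leave it.
- trim_tool: White flat plastic scraper, 155 mm long, lying at the left. Origin under the middle of its handle. Leave it.

How it is judged:
By the outcome, as a careful person would: the job done as asked, in the order asked, and still so for the second after the job is handed in, with the robot touching nothing.
It also fails if it takes over 67 s, if anything falls off the work surface, if the arm or the gripper's body presses on something with over 40 N, if the wrist force passes 120 N, or if a joint passes its speed limit or range.

ROBOT

A 7-joint arm with a two-finger parallel gripper is mounted at the origin on the work surface. World frame = base frame: x ahead of the robot, y to its left, z up, the work surface at z = 0. Lengths are in m, angles in rad, forces in N, time in s.
With the tool pointing down it reaches from about 0.4 to 0.925 m from the base axis. Payload 5.6 kg.
Tool frame: the origin (TCP) lies between the finger pads; the fingertips stand 19 mm ahead of it and the grasp point (between the pads) is the TCP; x points along the fingers, y is the direction in which the jaws open and shut, and the axes are right-handed (so a half turn about x gives the same grasp; the last joint's range is limited). The gripper opens to 85 mm and grips with 20 to 120 N. Pads are 22 mm wide; open, the fingers measure 114 mm over their backs; the gripper's body (76 mm by 85 mm) begins 54 mm behind the grasp point. The pads swing forward as they close: fully open they stand 13 mm farther back than shut.
Start: joints at [1.063, 0.468, -0.012, 1.603, 0.006, 1.071, -0.056], TCP at [0.291, -0.581, 0.25] pointing down, gripper open.
Joint ranges: [-2.53, 2.53], [-0.31, 2.02], [-1.57, 1.55], [0.28, 2.44], [-1.29, 4.43], [0.15, 1.84], [-2.92, 2.92]. Speed limits (rad/s): [2.57, 2.57, 3.14, 3.14, 3.14, 3.14, 3.14].

INTERFACE

Orientations are given as a 3x3 rotation matrix whose columns are the frame's x, y, z axes.
In Python, from workcell import sense, capture, calibration, finish_job gives the robot as it stands. The module is installed in compiled form; this text tells all that it offers.
- The arm moves only by the shell command python3 -m crank 'ROWS' [FORCE]. ROWS is JSON, a list of rows, each an object with "claw": the opening, from 0 (shut) to 1 (fully open); "translation": the shift along the tool's x, y, z in m, a list of three; "twist": the turn about the tool's x in rad. In form: [{"claw": claw, "translation": [dx, dy, dz], "twist": twist}, ...]. A call has 1 to 12 rows; each row is the pose to reach, as a shift and turn from the pose measured when the call began, along the tool's axes at that moment; what a row does not reach only later rows make up. A row lasts 1/12 s, in which the tool goes at most 41.7 mm and 7.16 degrees, less where a joint would pass 70% of its speed; a pose out of reach is approached as far as the arm can. A call with a gripper value outside its range is refused whole. The fingers move at their own pace and stop on an object; FORCE is the grip in N (left out, the last holds). Time passes only in rows, so rows that repeat a pose let the fingers close. It gives the time, the measured TCP pose, the force and the opening at its end, in the units of the state.
- sense(): the state, without advancing time (a new reading comes with each control period).
- capture(name): name is "side" or "top" or "wrist"; returns the picture (420x560x3 uint8, red, green, blue); there is no depth.
- calibration(name): a dict with "fov_y" (degrees; the focal length in pixels is half the picture's height over the tangent of half this angle, whatever the lens; pixels are square), "cx", "cy" (the principal point, pixels), "R" (3x3) and "t" (3): a world point X has camera coordinates R X + t; the wrist camera has in their place "hand_eye" (4x4, takes a point from camera to tool coordinates, whose origin is the TCP and whose axes are the tool frame's). Camera axes: x right, y down, z forward; pixel columns grow to the right and rows downward; lengths in m; the calibration is good to about 2 mm. A picture is of the moment at which its call begins: read the wrist's pose just before it. calibration takes no time and is no camera call.
- finish_job(): hands the job in, once; it reports no verdict.
The state is a dict: "t": time; "joint_pos": joint angles; "joint_velocities": joint speeds; "joint_efforts": joint torques, N m; "ee_pos": TCP position; "ee_rot": TCP orientation; "contact_force": force on the tool from outside, world axes, zero at the start; "wrist_torque": the same for the moment, N m; "gripper_width": finger opening in m.
Only numpy, scipy, OpenCV 4.12 (cv2) and the standard library are available. Lean on these libraries where they do the work, as an engineer would, in place of code of your own. Each camera call takes 0.05 s, during which the arm holds its last target.

## Working session

There is one attempt and no reset: what is moved stays moved. The work goes in short steps, Python scripts to look and compute and a shell command to move; the robot and the scene stay as the last step left them, time stands still between calls to the robot, and variables do not carry over. Pictures are saved under pics/ and viewed, and the job is handed in when it is done.

```bash
mkdir -p pics; ls; python3 - <<'E'
from workcell import sense,capture,calibration
import cv2,numpy as np
s=sense();print({k:np.round(v,3).tolist() for k,v in s.items()})
for n in ["side","top","wrist"]:
    im=capture(n);cv2.imwrite(f"pics/{n}0.png",im[:,:,::-1]);c=calibration(n);print(n,{k:np.round(v,4).tolist() for k,v in c.items()})
E
```

```text
pics
{'t': 0.0, 'joint_pos': [1.063, 0.468, -0.012, 1.604, 0.006, 1.071, -0.056], 'joint_velocities': [-0.001, 0.0, -0.0, 0.002, -0.001, 0.0, 0.001], 'joint_efforts': [0.001, -53.239, 0.022, -25.13, 0.012, 0.008, -0.0], 'ee_pos': [0.291, -0.581, 0.249], 'ee_rot': [[-0.001, 0.448, -0.894], [0.002, -0.894, -0.448], [-1.0, -0.002, 0.0]], 'contact_force': [-0.385, -0.049, -0.436], 'wrist_torque': [-0.026, 0.013, -0.037], 'gripper_width': 0.086}
side {'fov_y': 53.5264, 'cx': 285.7132, 'cy': 212.2577, 'R': [[-0.9563, -0.292, 0.0119], [-0.1736, 0.5348, -0.827], [0.2352, -0.7929, -0.5621]], 't': [0.5537, 0.1804, 1.3605]}
top {'fov_y': 44.3344, 'cx': 275.3696, 'cy': 212.1235, 'R': [[-0.0095, -0.9999, 0.0086], [-0.9857, 0.0079, -0.1684], [0.1683, -0.0101, -0.9857]], 't': [0.0412, 0.5834, 1.6683]}
wrist {'fov_y': 63.8075, 'cx': 279.2317, 'cy': 206.1629, 'hand_eye': [[0.0, -0.3286, 0.9445, -0.1233], [1.0, 0.0004, 0.0001, -0.0016], [-0.0004, 0.9445, 0.3286, -0.0855], [0.0, 0.0, 0.0, 1.0]]}
```

View pics/side0.png

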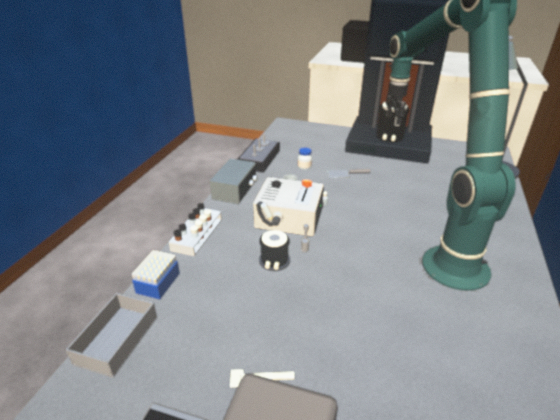

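View pics/top0.png

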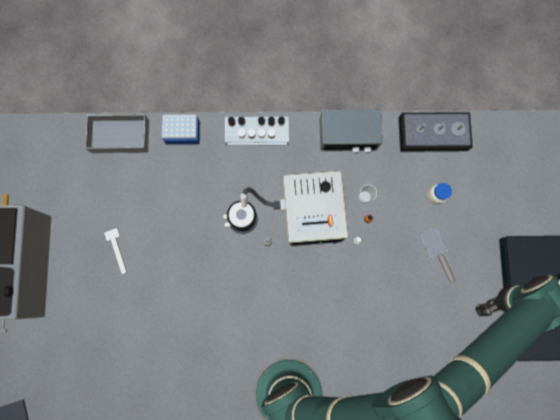

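View pics/wrist0.png

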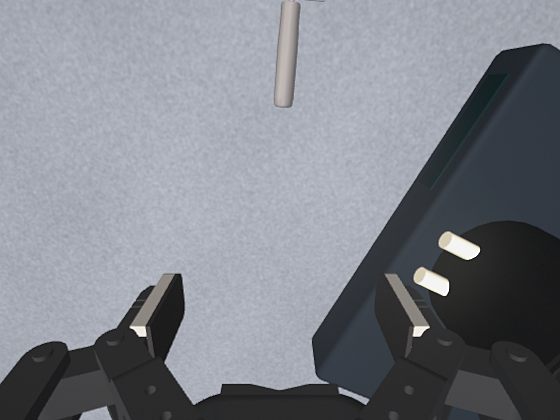

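The top view shows the light source at about (285–346, 172–243), with the orange lever at about (331,220) at the right of its slot. The guide leaves to the left toward the cup at (241,214). The side view agrees. Next I'll measure these.

```bash
cat > h.py <<'E'
import numpy as np,cv2
from workcell import sense,capture,calibration
def ray(n,uv,st=None):
    c=calibration(n);f=210/np.tan(np.radians(c['fov_y'])/2)
    d=np.array([(uv[0]-c['cx'])/f,(uv[1]-c['cy'])/f,1.])
    if n=='wrist':
        H=np.array(c['hand_eye']);R=np.array(st['ee_rot']);p=np.array(st['ee_pos'])
        return R@H[:3,3]+p, R@(H[:3,:3]@d)
    R=np.array(c['R']);return -R.T@np.array(c['t']),R.T@d
def onz(n,uv,z,st=None):
    o,d=ray(n,uv,st);return o+d*(z-o[2])/d[2]
def proj(n,X,st):
    c=calibration(n);f=210/np.tan(np.radians(c['fov_y'])/2)
    if n=='wrist':
        H=np.array(c['hand_eye']);R=np.array(st['ee_rot']);X=np.linalg.inv(H)@np.r_[R.T@(np.array(X)-np.array(st['ee_pos'])),1];X=X[:3]
    else: X=np.array(c['R'])@X+np.array(c['t'])
    return X[:2]/X[2]*f+[c['cx'],c['cy']]
def orange(im):
    h=cv2.cvtColor(im,cv2.COLOR_RGB2HSV);return cv2.inRange(h,(3,150,120),(16,255,255))
def blobs(m,amin=4):
    n,l,s,c=cv2.connectedComponentsWithStats(m);return [(s[i].tolist(),c[i].round(2).tolist()) for i in range(1,n) if s[i][4]>=amin]
E
python3 - <<'E'
from h import *
im=cv2.imread('pics/top0.png')[:,:,::-1].copy()
b=blobs(orange(im));print(b)
for s,c in b: print(c,onz('top',c,.15))
h=cv2.cvtColor(im,cv2.COLOR_RGB2HSV)
m=cv2.inRange(im,(190,185,165),(255,255,255));m=cv2.morphologyEx(m,cv2.MORPH_CLOSE,np.ones((9,9)))
n,l,s,c=cv2.connectedComponentsWithStats(m);i=1+np.argmax(s[1:,4]);print(s[i])
cs,_=cv2.findContours((l==i).astype(np.uint8),cv2.RETR_EXTERNAL,cv2.CHAIN_APPROX_NONE)
r=cv2.minAreaRect(cs[0]);P=cv2.boxPoints(r);print(r,P)
W=np.array([onz('top',p,.12) for p in P]);print(W.round(4),W.mean(0));print([np.linalg.norm(W[k]-W[k-1]).round(4) for k in range(4)])
im2=cv2.imread('pics/side0.png')[:,:,::-1].copy();b=blobs(orange(im2));print(b)
for s,c in b: print(c,onz('side',c,.145))
cv2.imwrite('pics/z0.png',cv2.resize(im[150:270,220:380],None,fx=5,fy=5,interpolation=cv2.INTER_CUBIC)[:,:,::-1])
E
```

```text
[([365, 216, 6, 6, 18], [367.11, 219.06]), ([328, 218, 2, 6, 10], [328.5, 220.5])]
[367.11, 219.06] [ 0.54215734 -0.24999717  0.15      ]
[328.5, 220.5] [ 0.53858553 -0.12884368  0.15      ]
[ 281  172   66   69 3662]
((312.58526611328125, 206.10882568359375), (65.80559539794922, 62.96782302856445), 85.60128784179688) [[278.67056 175.71765]
 [341.4529  170.88824]
 [346.49997 236.5    ]
 [283.71762 241.3294 ]]
[[ 0.6909  0.025   0.12  ]
 [ 0.7055 -0.1787  0.12  ]
 [ 0.4914 -0.188   0.12  ]
 [ 0.4777  0.0113  0.12  ]] [ 0.59137586 -0.08260142  0.12      ]
[np.float64(0.2137), np.float64(0.2042), np.float64(0.2143), np.float64(0.1998)]
[([196, 124, 64, 14, 372], [225.13, 130.16]), ([303, 181, 8, 6, 34], [306.44, 183.29])]
[225.13, 130.16] [ 1.01804455 -0.48406483  0.145     ]
[306.44, 183.29] [ 0.54292399 -0.13373604  0.145     ]
```

View pics/z0.png

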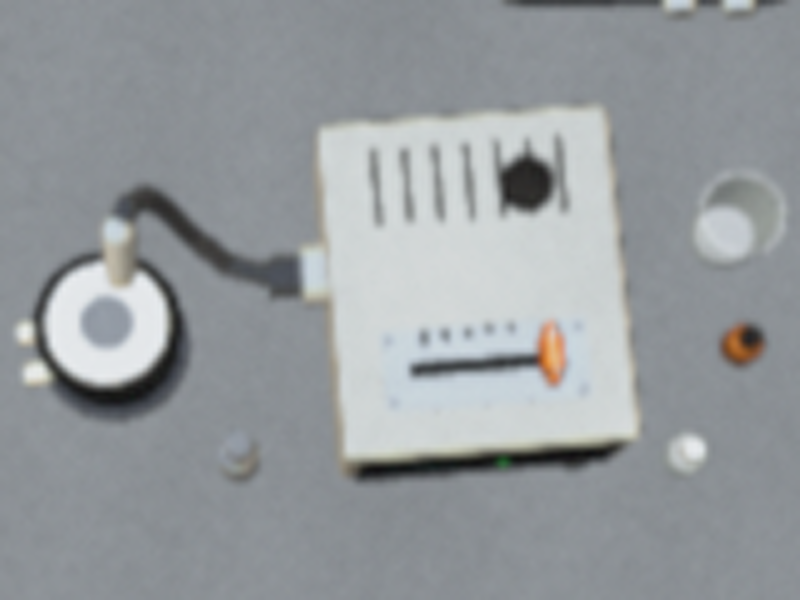

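The box sits near (0.59,-0.08) with a yaw of about +4.5°, and the grip is near (0.54,-0.13). I'll move to a hover on its right with the jaws shut and the camera on the left side (tool z = −push direction).

```bash
python3 -m crank '[{"claw":0,"translation":[-0.01,-0.019,-0.033],"twist":-0.1},{"claw":0,"translation":[-0.01,-0.038,-0.066],"twist":-0.2},{"claw":0,"translation":[-0.01,-0.057,-0.099],"twist":-0.3},{"claw":0,"translation":[-0.01,-0.076,-0.132],"twist":-0.4},{"claw":0,"translation":[-0.01,-0.095,-0.165],"twist":-0.5},{"claw":0,"translation":[-0.01,-0.114,-0.198],"twist":-0.6},{"claw":0,"translation":[-0.01,-0.133,-0.231],"twist":-0.7},{"claw":0,"translation":[-0.01,-0.152,-0.264],"twist":-0.8},{"claw":0,"translation":[-0.01,-0.171,-0.297],"twist":-0.9},{"claw":0,"translation":[-0.01,-0.19,-0.33],"twist":-1.0},{"claw":0,"translation":[-0.01,-0.209,-0.363],"twist":-1.1},{"claw":0,"translation":[-0.01,-0.228,-0.393],"twist":-1.185}]'
python3 -m crank '[{"claw":0,"translation":[0,0,0],"twist":0},{"claw":0,"translation":[0,0,0],"twist":0},{"claw":0,"translation":[0,0,0],"twist":0}]'
python3 - <<'E'
from h import *
s=sense();print({k:np.round(v,4).tolist() for k,v in s.items()})
for n in ["wrist","side","top"]:
    im=capture(n);cv2.imwrite(f"pics/{n}1.png",im[:,:,::-1])
E
```

```text
t: 1.15
ee_pos: [0.5412, -0.1987, 0.2598]
ee_rot: [[-0.001, 0.996, 0.084], [0.001, 0.084, -0.996], [-1.0, -0.0, -0.001]]
contact_force: [1.8, 0.0, -0.7]
gripper_width: 0.0003
t: 1.4
ee_pos: [0.5407, -0.1994, 0.2594]
ee_rot: [[-0.002, 0.997, 0.083], [0.001, 0.083, -0.997], [-1.0, -0.002, -0.001]]
contact_force: [-0.3, -1.2, -0.5]
gripper_width: -0.0003
{'t': 1.4, 'joint_pos': [0.6181, 0.3731, -0.4072, 1.7564, 0.1668, 1.048, 0.2352], 'joint_velocities': [0.023, -0.0042, 0.0241, 0.0015, 0.0009, -0.0013, -0.0005], 'joint_efforts': [-1.6654, -45.1207, -5.2652, -24.5594, -0.1228, -0.0281, 0.0036], 'ee_pos': [0.5407, -0.1994, 0.2594], 'ee_rot': [[-0.0016, 0.9965, 0.0832], [0.0009, 0.0832, -0.9965], [-1.0, -0.0015, -0.001]], 'contact_force': [-0.2705, -1.1986, -0.4922], 'wrist_torque': [-0.021, -0.0003, 0.0181], 'gripper_width': -0.0003}
```

View pics/wrist1.png

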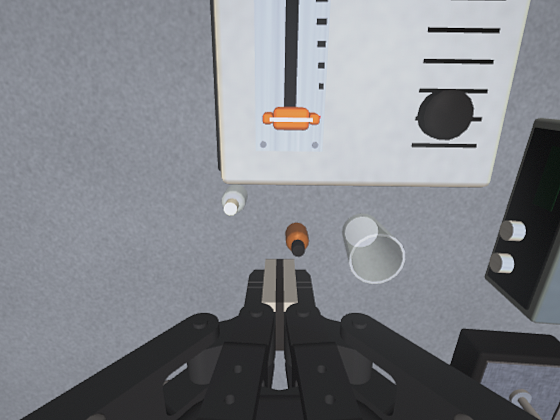

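View pics/side1.png

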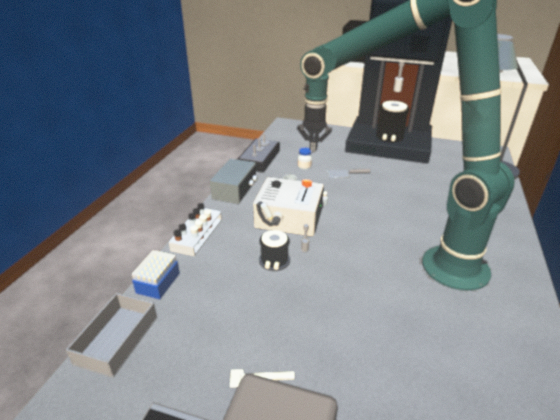

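The wrist view shows the grip at (291,119), the slot running straight up, notch bars at about (322, 0–86), the box's right edge near row 184 and the shut fingertips near (280,262). Next I'll compute the lever frame.

```bash
cat >> h.py <<'E'
def line(pts):
    vx,vy,x,y=cv2.fitLine(np.array(pts,np.float32),cv2.DIST_L2,0,.01,.01).ravel();return np.array([x,y]),np.array([vx,vy])
E
python3 - <<'E'
from h import *
s=sense()
im=cv2.imread('pics/wrist1.png')[:,:,::-1].copy()
b=blobs(orange(im),50);print('orange',b)
# dark blobs within plate
d=cv2.inRange(im,(0,0,0),(70,75,80));d[190:]=0;d[:,:230]=0;d[:,400:]=0
B=blobs(d,15);print('dark',B)
bars=np.array([c for st,c in B if 312<c[0]<332 and st[1]>0]);W=np.array([onz('wrist',c,.12,s) for c in bars]);print('bars',W.round(4))
print(np.linalg.norm(np.diff(W,axis=0),axis=1))
w=cv2.inRange(im,(190,185,165),(255,255,255))
# right edge of box: lowest white per column
pts=[(c,np.where(w[:195,c])[0].max()) for c in range(245,480,5)]
E=np.array([onz('wrist',p,.12,s) for p in pts]);p,v=line(E[:,:2]);print('edge',p,v,'yaw',np.degrees(np.arctan2(v[1],v[0])))
# grip top: white stripe
x,y,ww,h,_=b[0][0];print(im[y-4:y+h+4,int(x+ww/2)].tolist())
for c,z in (((291.5,119.5),.156),(b[0][1],.15)):print(z,onz('wrist',c,z,s))
cv2.imwrite('pics/z1.png',cv2.resize(im[60:200,210:400],None,fx=4,fy=4,interpolation=cv2.INTER_NEAREST)[:,:,::-1])
E
```

```text
orange [([263, 107, 57, 17, 480], [290.21, 113.77]), ([273, 122, 36, 8, 237], [290.68, 124.95]), ([287, 231, 21, 18, 190], [296.74, 238.18])]
dark [([284, 0, 14, 106, 1222], [290.56, 51.43]), ([317, 19, 9, 5, 45], [321.0, 21.0]), ([318, 41, 7, 5, 35], [321.0, 43.0]), ([318, 63, 6, 5, 27], [320.78, 65.04]), ([319, 84, 4, 5, 17], [320.41, 85.65])]
bars [[ 0.5584 -0.0677  0.12  ]
 [ 0.5601 -0.0814  0.12  ]
 [ 0.5617 -0.0957  0.12  ]
 [ 0.5631 -0.1097  0.12  ]]
[0.01383403 0.01440062 0.01398769]
edge [ 0.60360634 -0.1789782 ] [0.9972628  0.07393923] yaw 4.240275
[[63, 63, 65], [62, 62, 66], [55, 61, 65], [95, 69, 66], [163, 92, 67], [201, 109, 70], [222, 131, 72], [228, 145, 73], [227, 146, 76], [227, 148, 77], [226, 149, 76], [226, 148, 76], [226, 146, 73], [227, 139, 60], [224, 176, 154], [221, 232, 242], [227, 232, 240], [227, 234, 244], [227, 223, 234], [227, 130, 49], [227, 140, 71], [227, 143, 75], [228, 143, 76], [224, 137, 74], [205, 118, 72]]
0.156 [ 0.54280709 -0.1325781   0.156     ]
0.15 [ 0.54184073 -0.12942066  0.15      ]
```

View pics/z1.png

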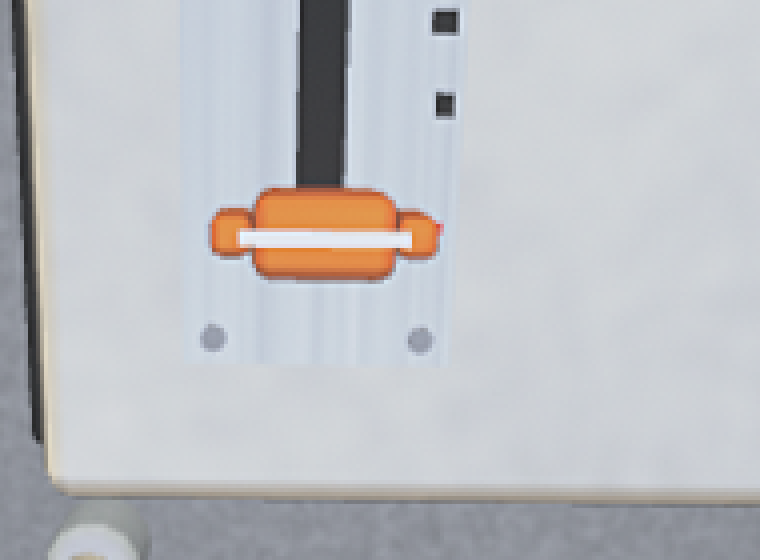

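The bars put the first notch at u≈-0.156, where u is the distance along the push direction. The lever is at u≈-0.177, close to travel 0.000–0.001. I'll move across to line up with it, then descend behind it with about 15 mm of gap.

```bash
python3 -m crank '[{"claw":0,"translation":[0,0.004,-0.016],"twist":0},{"claw":0,"translation":[0,0.008,-0.032],"twist":0},{"claw":0,"translation":[0.02,0.008,-0.032],"twist":0},{"claw":0,"translation":[0.04,0.008,-0.032],"twist":0},{"claw":0,"translation":[0.055,0.008,-0.032],"twist":0},{"claw":0,"translation":[0.06,0.008,-0.032],"twist":0},{"claw":0,"translation":[0.06,0.008,-0.032],"twist":0},{"claw":0,"translation":[0.06,0.008,-0.032],"twist":0}]'
python3 - <<'E'
from h import *
s=sense();print(np.round(s['ee_pos'],4))
im=capture('wrist');cv2.imwrite("pics/wrist2.png",im[:,:,::-1])
b=blobs(orange(im),50);print(b)
for X in ([.019,0,-.011],[.019,0,.011],[.032,0,-.011]):
    R=np.array(s['ee_rot']);print(X,proj('wrist',R@np.array(X)+s['ee_pos'],s))
E
```

```text
t: 2.22
ee_pos: [0.5457, -0.1689, 0.2001]
ee_rot: [[-0.001, 0.997, 0.079], [0.0, 0.079, -0.997], [-1.0, -0.001, -0.001]]
contact_force: [0.4, 0.8, -0.3]
gripper_width: -0.0001
[ 0.5457 -0.1689  0.2001]
[([244, 166, 71, 27, 1195], [278.73, 177.88]), ([257, 192, 44, 7, 296], [278.64, 194.91])]
[0.019, 0, -0.011] [278.77252191 258.11056708]
[0.019, 0, 0.011] [278.7758627  297.99329743]
[0.032, 0, -0.011] [278.83446446 246.00401802]
```

View pics/wrist2.png

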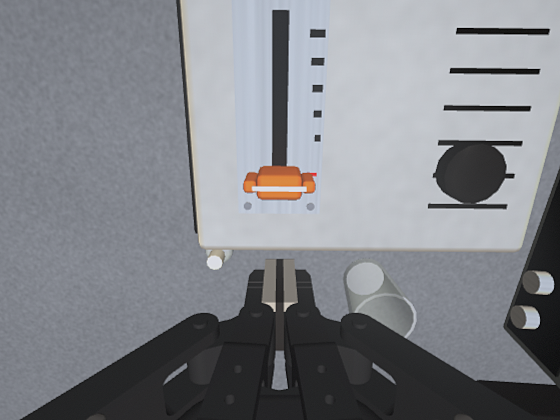

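The grip is now centred at column 279, in line with the finger seam at 280. The tip is at row 259 against a predicted 258, so the 19 mm figure holds. Next I'll remeasure and write a tracker.

```bash
cat > lev.py <<'E'
from h import *
import sys
def state(name=None):
    s=sense();im=capture('wrist')
    if name: cv2.imwrite(f'pics/{name}.png',im[:,:,::-1])
    R=np.array(s['ee_rot']);u=-R[:,2];u=np.array([-.0810,.9967,0])
    m=orange(im);m=cv2.morphologyEx(m,cv2.MORPH_CLOSE,np.ones((7,1)));m[262:]=0
    bl=sorted(blobs(m,100),key=lambda b:-b[0][4]);(x,y,w,h,a),c=bl[0];cx=int(c[0])
    # white stripe on grip (z=.156): bright rows inside the grip bbox
    col=im[y:y+h,cx-8:cx+9,2].mean(1);wgt=np.clip(col-150,0,None)
    r=(wgt*np.arange(y,y+h)).sum()/wgt.sum() if wgt.sum()>0 else y
    L=onz('wrist',(cx,r),.156,s)@u
    d=cv2.inRange(im,(0,0,0),(90,95,100));d[y+h+15:]=0
    B=[k for k in blobs(d,12) if cx+18<k[1][0]<cx+60 and k[0][2]<30 and k[0][3]<16]
    bu=[round(float(onz('wrist',k[1],.12,s)@u),4) for k in B]
    print('t',round(s['t'],2),'tcp',np.round(s['ee_pos'],4),'tcp_u',round(float(np.array(s['ee_pos'])@u),4),'F_u',round(float(np.array(s['contact_force'])@u),2),'F',np.round(s['contact_force'],1))
    print('lever u',round(float(L),4),'row',round(float(r),1),'bars',bu)
    if len(bu)==5:
        z=np.mean(np.array(bu)-np.array([.078,.064,.050,.036,.022]));print('zero u',round(z,4),'travel',round(float(L-z),4))
    print('gap to finger',round(float(L-.007-.011-np.array(s['ee_pos'])@u),4))
if __name__=='__main__': state(sys.argv[1] if len(sys.argv)>1 else None)
E
python3 lev.py
```

```text
t 2.27 tcp [ 0.546  -0.1688  0.2006] tcp_u -0.2125 F_u 0.61 F [ 0.5  0.7 -0.4]
lever u -0.1747 row 188.5 bars [-0.0974, -0.1114, -0.1255, -0.1396, -0.1535]
zero u -0.1755 travel 0.0008
gap to finger 0.0198
```

```bash
python3 -m crank '[{"claw":0,"translation":[0.01,0,0],"twist":0},{"claw":0,"translation":[0.02,0,0],"twist":0},{"claw":0,"translation":[0.03,0,0],"twist":0},{"claw":0,"translation":[0.04,0,0],"twist":0},{"claw":0,"translation":[0.04,0,0],"twist":0},{"claw":0,"translation":[0.04,0,0],"twist":0}]'; python3 lev.py wrist3
```

```text
t: 2.82
ee_pos: [0.5456, -0.1684, 0.1596]
ee_rot: [[-0.001, 0.997, 0.08], [0.001, 0.08, -0.997], [-1.0, -0.001, -0.001]]
contact_force: [0.3, 0.4, -0.7]
gripper_width: 0.0002
t 2.82 tcp [ 0.5456 -0.1684  0.1596] tcp_u -0.212 F_u 0.42 F [ 0.3  0.4 -0.7]
lever u -0.1746 row 217.7 bars [-0.0974, -0.1114, -0.1254, -0.1395, -0.1535]
zero u -0.1754 travel 0.0008
gap to finger 0.0194
```

View pics/wrist3.png

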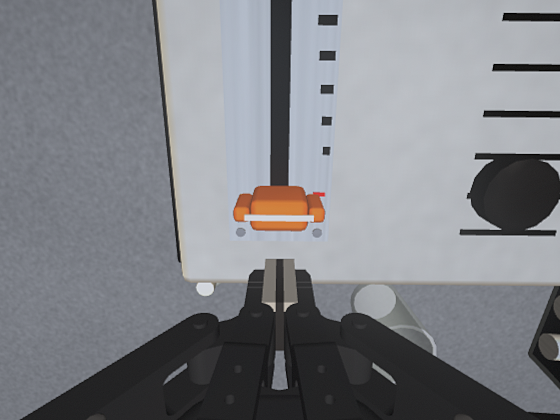

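```bash
python3 -m crank '[{"claw":0,"translation":[0,0,-0.002],"twist":0},{"claw":0,"translation":[0,0,-0.004],"twist":0},{"claw":0,"translation":[0,0,-0.006],"twist":0},{"claw":0,"translation":[0,0,-0.008],"twist":0},{"claw":0,"translation":[0,0,-0.01],"twist":0},{"claw":0,"translation":[0,0,-0.012],"twist":0},{"claw":0,"translation":[0,0,-0.014],"twist":0},{"claw":0,"translation":[0,0,-0.016],"twist":0},{"claw":0,"translation":[0,0,-0.017],"twist":0},{"claw":0,"translation":[0,0,-0.017],"twist":0},{"claw":0,"translation":[0,0,-0.017],"twist":0}]'; python3 lev.py wrist4
```

```text
t: 3.78
ee_pos: [0.5448, -0.1515, 0.1603]
ee_rot: [[-0.0, 0.997, 0.08], [0.0, 0.08, -0.997], [-1.0, -0.0, -0.0]]
contact_force: [0.3, -0.1, 0.0]
gripper_width: 0.0001
t 3.78 tcp [ 0.5448 -0.1515  0.1603] tcp_u -0.1952 F_u -0.12 F [ 0.3 -0.1  0. ]
lever u -0.1748 row 254.7 bars [-0.0974, -0.1115, -0.1256, -0.1396, -0.1538, -0.2047]
gap to finger 0.0024
```

View pics/wrist4.png

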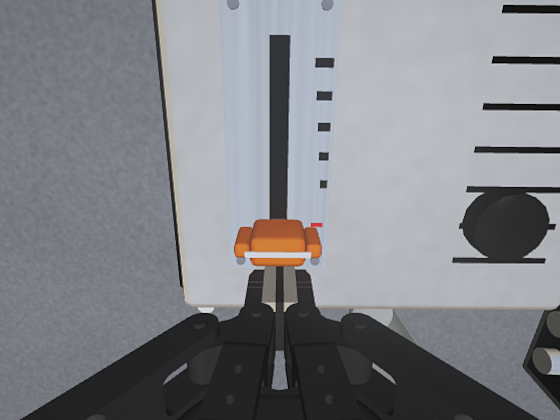

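Nearly in contact: the stripe is at row 255 and the tip just below it. I'll add tracking of the red pointer, then continue slowly.

```bash
sed -i 's/m\[262:\]=0/m[272:]=0/; s/d\[y+h+15:\]=0/d[y:]=0/' lev.py
python3 - <<'E'
s=open('lev.py').read()
s=s.replace("    if len(bu)==5:","""    hs=cv2.cvtColor(im,cv2.COLOR_RGB2HSV);rm=cv2.inRange(hs,(0,150,150),(2,255,255))|cv2.inRange(hs,(174,150,150),(180,255,255))
    rm[:,:cx+24]=0;rm[:,cx+60:]=0
    P=blobs(rm,4);print('pointer',[(p[1],round(float(onz('wrist',p[1],.121,s)@u)+.1755,4)) for p in P])
    if len(bu)==5:""")
open('lev.py','w').write(s)
E
python3 -m crank '[{"claw":0,"translation":[0,0,-0.001],"twist":0},{"claw":0,"translation":[0,0,-0.002],"twist":0},{"claw":0,"translation":[0,0,-0.003],"twist":0},{"claw":0,"translation":[0,0,-0.004],"twist":0},{"claw":0,"translation":[0,0,-0.005],"twist":0},{"claw":0,"translation":[0,0,-0.006],"twist":0},{"claw":0,"translation":[0,0,-0.007],"twist":0},{"claw":0,"translation":[0,0,-0.007],"twist":0},{"claw":0,"translation":[0,0,-0.007],"twist":0}]'; python3 lev.py wrist5
```

```text
t: 4.58
ee_pos: [0.5442, -0.1442, 0.1603]
ee_rot: [[-0.0, 0.997, 0.08], [0.001, 0.08, -0.997], [-1.0, -0.0, -0.001]]
contact_force: [0.5, 0.2, -0.0]
gripper_width: -0.0
t 4.58 tcp [ 0.5442 -0.1442  0.1603] tcp_u -0.1878 F_u 0.2 F [ 0.5  0.2 -0. ]
lever u -0.1679 row 255.8 bars [-0.0975, -0.1116, -0.1256, -0.1397, -0.1538]
pointer [([319.43, 237.29], 0.0003)]
zero u -0.1756 travel 0.0077
gap to finger 0.0019
```

View pics/wrist5.png

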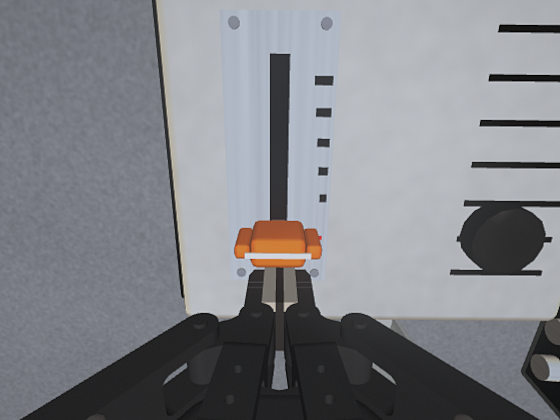

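The lever is moving with the finger, at travel about 0.0077 and still in the free zone. I'll push on in 0.5 mm rows and stop before the first crest.

```bash
python3 -m crank '[{"claw":0,"translation":[0,0,-0.0005],"twist":0},{"claw":0,"translation":[0,0,-0.001],"twist":0},{"claw":0,"translation":[0,0,-0.0015],"twist":0},{"claw":0,"translation":[0,0,-0.002],"twist":0},{"claw":0,"translation":[0,0,-0.0025],"twist":0},{"claw":0,"translation":[0,0,-0.003],"twist":0},{"claw":0,"translation":[0,0,-0.0035],"twist":0},{"claw":0,"translation":[0,0,-0.004],"twist":0},{"claw":0,"translation":[0,0,-0.0045],"twist":0},{"claw":0,"translation":[0,0,-0.005],"twist":0},{"claw":0,"translation":[0,0,-0.005],"twist":0},{"claw":0,"translation":[0,0,-0.005],"twist":0}]'; python3 lev.py wrist6
```

```text
t: 5.63
ee_pos: [0.5439, -0.1404, 0.1604]
ee_rot: [[0.0, 0.997, 0.079], [-0.0, 0.079, -0.997], [-1.0, 0.0, 0.0]]
contact_force: [0.9, -5.9, -0.5]
gripper_width: 0.0001
t 5.63 tcp [ 0.5439 -0.1404  0.1604] tcp_u -0.184 F_u -5.91 F [ 0.9 -5.9 -0.5]
lever u -0.1646 row 256.7 bars [-0.0975, -0.1116, -0.1256, -0.1396, -0.1538]
pointer []
zero u -0.1756 travel 0.0111
gap to finger 0.0014
```

```bash
python3 -m crank '[{"claw":0,"translation":[0,0,-0.0005],"twist":0},{"claw":0,"translation":[0,0,-0.001],"twist":0},{"claw":0,"translation":[0,0,-0.0015],"twist":0},{"claw":0,"translation":[0,0,-0.002],"twist":0},{"claw":0,"translation":[0,0,-0.0025],"twist":0},{"claw":0,"translation":[0,0,-0.003],"twist":0},{"claw":0,"translation":[0,0,-0.0035],"twist":0},{"claw":0,"translation":[0,0,-0.004],"twist":0},{"claw":0,"translation":[0,0,-0.0045],"twist":0},{"claw":0,"translation":[0,0,-0.0045],"twist":0},{"claw":0,"translation":[0,0,-0.0045],"twist":0}]'; python3 lev.py wrist7
```

```text
t: 6.6
ee_pos: [0.5435, -0.1354, 0.1604]
ee_rot: [[0.0, 0.997, 0.08], [0.0, 0.08, -0.997], [-1.0, 0.0, -0.0]]
contact_force: [0.6, 0.4, 0.3]
gripper_width: -0.0005
t 6.6 tcp [ 0.5435 -0.1354  0.1604] tcp_u -0.179 F_u 0.31 F [0.6 0.4 0.3]
lever u -0.1535 row 243.5 bars [-0.0976, -0.1115, -0.1256, -0.1398]
pointer [([314.84, 252.0], 0.0003)]
gap to finger 0.0075
```

View pics/wrist7.png

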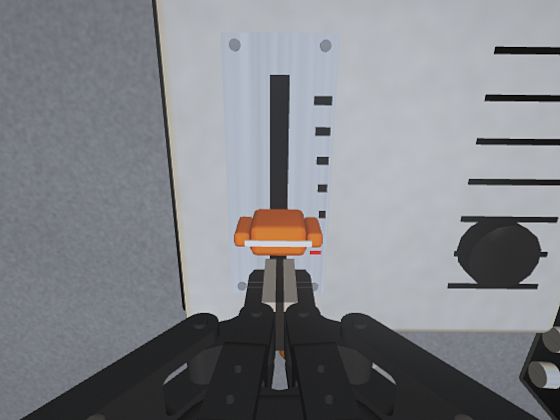

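```bash
python3 -m crank '[{"claw":0,"translation":[0,0,-0.001],"twist":0},{"claw":0,"translation":[0,0,-0.002],"twist":0},{"claw":0,"translation":[0,0,-0.003],"twist":0},{"claw":0,"translation":[0,0,-0.004],"twist":0},{"claw":0,"translation":[0,0,-0.005],"twist":0},{"claw":0,"translation":[0,0,-0.0055],"twist":0},{"claw":0,"translation":[0,0,-0.006],"twist":0},{"claw":0,"translation":[0,0,-0.0065],"twist":0},{"claw":0,"translation":[0,0,-0.007],"twist":0},{"claw":0,"translation":[0,0,-0.007],"twist":0},{"claw":0,"translation":[0,0,-0.007],"twist":0}]'; python3 lev.py wrist8
```

```text
t: 7.57
ee_pos: [0.543, -0.1292, 0.1604]
ee_rot: [[0.0, 0.997, 0.079], [-0.001, 0.079, -0.997], [-1.0, 0.0, 0.001]]
contact_force: [-0.6, -2.1, 0.5]
gripper_width: -0.0002
t 7.57 tcp [ 0.543  -0.1292  0.1604] tcp_u -0.1728 F_u -2.09 F [-0.6 -2.1  0.5]
lever u -0.1531 row 256.1 bars [-0.0974, -0.1116, -0.1256, -0.1396]
pointer [([314.5, 262.0], 0.0005)]
gap to finger 0.0017
```

The lever dropped into the first notch, and the grip is below the first bar's row as expected from its height. The finger is in contact again with about 2 N. Now the second click.

```bash
python3 -m crank '[{"claw":0,"translation":[0,0,-0.001],"twist":0},{"claw":0,"translation":[0,0,-0.002],"twist":0},{"claw":0,"translation":[0,0,-0.003],"twist":0},{"claw":0,"translation":[0,0,-0.004],"twist":0},{"claw":0,"translation":[0,0,-0.005],"twist":0},{"claw":0,"translation":[0,0,-0.0055],"twist":0},{"claw":0,"translation":[0,0,-0.006],"twist":0},{"claw":0,"translation":[0,0,-0.0065],"twist":0},{"claw":0,"translation":[0,0,-0.007],"twist":0},{"claw":0,"translation":[0,0,-0.0075],"twist":0},{"claw":0,"translation":[0,0,-0.0075],"twist":0},{"claw":0,"translation":[0,0,-0.0075],"twist":0}]'; python3 lev.py wrist9
```

```text
t: 8.62
ee_pos: [0.5424, -0.1212, 0.1604]
ee_rot: [[0.0, 0.997, 0.08], [-0.0, 0.08, -0.997], [-1.0, 0.0, 0.0]]
contact_force: [-0.7, 0.1, -1.5]
gripper_width: -0.0002
t 8.62 tcp [ 0.5424 -0.1212  0.1604] tcp_u -0.1647 F_u 0.19 F [-0.7  0.1 -1.5]
lever u -0.1394 row 244.0 bars [-0.0975, -0.1115, -0.1255]
pointer [([315.0, 275.5], 0.0003)]
gap to finger 0.0073
```

View pics/wrist9.png

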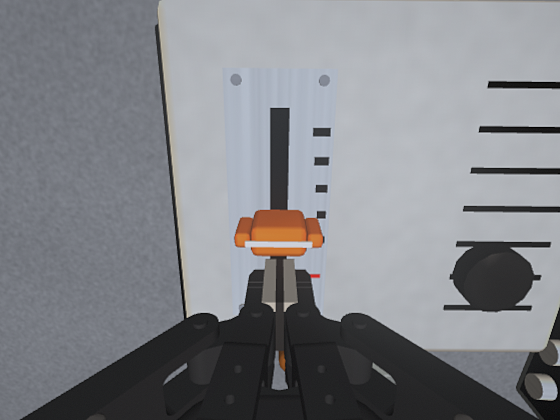

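The lever is at u = -0.1394, which is travel 0.0361, so it's in the second notch. Its stripe is at row 244, one bar above the previous click. I'll approach to contact for the third.

```bash
python3 -m crank '[{"claw":0,"translation":[0,0,-0.001],"twist":0},{"claw":0,"translation":[0,0,-0.002],"twist":0},{"claw":0,"translation":[0,0,-0.003],"twist":0},{"claw":0,"translation":[0,0,-0.004],"twist":0},{"claw":0,"translation":[0,0,-0.005],"twist":0},{"claw":0,"translation":[0,0,-0.0055],"twist":0},{"claw":0,"translation":[0,0,-0.006],"twist":0},{"claw":0,"translation":[0,0,-0.0065],"twist":0},{"claw":0,"translation":[0,0,-0.0065],"twist":0},{"claw":0,"translation":[0,0,-0.0065],"twist":0}]'; python3 lev.py wrist10
```

```text
t: 9.5
ee_pos: [0.5419, -0.1154, 0.1604]
ee_rot: [[0.0, 0.997, 0.079], [-0.001, 0.079, -0.997], [-1.0, 0.0, 0.001]]
contact_force: [0.2, -1.7, 0.5]
gripper_width: 0.0
t 9.5 tcp [ 0.5419 -0.1154  0.1604] tcp_u -0.1589 F_u -1.75 F [ 0.2 -1.7  0.5]
lever u -0.1392 row 256.1 bars [-0.0974, -0.1115, -0.1256]
pointer [([315.0, 284.5], 0.0003)]
gap to finger 0.0017
```

```bash
python3 -m crank '[{"claw":0,"translation":[0,0,-0.001],"twist":0},{"claw":0,"translation":[0,0,-0.002],"twist":0},{"claw":0,"translation":[0,0,-0.003],"twist":0},{"claw":0,"translation":[0,0,-0.004],"twist":0},{"claw":0,"translation":[0,0,-0.005],"twist":0},{"claw":0,"translation":[0,0,-0.0055],"twist":0},{"claw":0,"translation":[0,0,-0.006],"twist":0},{"claw":0,"translation":[0,0,-0.0065],"twist":0},{"claw":0,"translation":[0,0,-0.007],"twist":0},{"claw":0,"translation":[0,0,-0.0075],"twist":0},{"claw":0,"translation":[0,0,-0.0075],"twist":0},{"claw":0,"translation":[0,0,-0.0075],"twist":0}]'; python3 lev.py wrist11
```

```text
t: 10.55
ee_pos: [0.5412, -0.1072, 0.1604]
ee_rot: [[-0.0, 0.997, 0.08], [-0.0, 0.08, -0.997], [-1.0, -0.0, 0.0]]
contact_force: [0.9, -0.3, 1.4]
gripper_width: 0.0002
t 10.55 tcp [ 0.5412 -0.1072  0.1604] tcp_u -0.1507 F_u -0.33 F [ 0.9 -0.3  1.4]
lever u -0.1254 row 244.0 bars [-0.0976, -0.1115]
pointer [([316.1, 297.3], 0.0003)]
gap to finger 0.0073
```

View pics/wrist11.png

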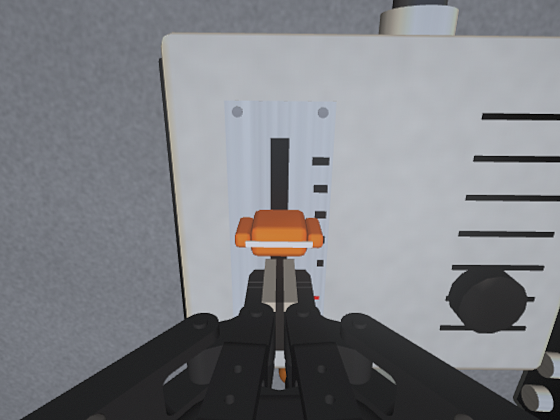

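The lever is at travel 0.0501, the third notch, with two bars still beyond it. I'll back off along the slot, then lift.

```bash
python3 -m crank '[{"claw":0,"translation":[0,0,0.005],"twist":0},{"claw":0,"translation":[0,0,0.01],"twist":0},{"claw":0,"translation":[0,0,0.02],"twist":0},{"claw":0,"translation":[0,0,0.02],"twist":0},{"claw":0,"translation":[-0.02,0,0.02],"twist":0},{"claw":0,"translation":[-0.04,0,0.02],"twist":0},{"claw":0,"translation":[-0.06,0,0.02],"twist":0},{"claw":0,"translation":[-0.08,0,0.02],"twist":0},{"claw":0,"translation":[-0.08,0,0.02],"twist":0},{"claw":0,"translation":[-0.08,0,0.02],"twist":0},{"claw":0,"translation":[-0.08,0,0.02],"twist":0},{"claw":0,"translation":[-0.08,0,0.02],"twist":0}]'; python3 lev.py wrist12
python3 -c "
from h import *
im=capture('top');cv2.imwrite('pics/top12.png',im[:,:,::-1])"
```

```text
t: 11.6
ee_pos: [0.5421, -0.1275, 0.2393]
ee_rot: [[-0.002, 0.997, 0.079], [-0.0, 0.079, -0.997], [-1.0, -0.002, -0.0]]
contact_force: [0.1, 0.5, -0.1]
gripper_width: 0.0002
t 11.6 tcp [ 0.5421 -0.1275  0.2393] tcp_u -0.171 F_u 0.45 F [ 0.1  0.5 -0.1]
lever u -0.1254 row 159.0 bars [-0.0977, -0.1118]
pointer [([306.27, 214.55], 0.0003)]
gap to finger 0.0275
```

View pics/wrist12.png

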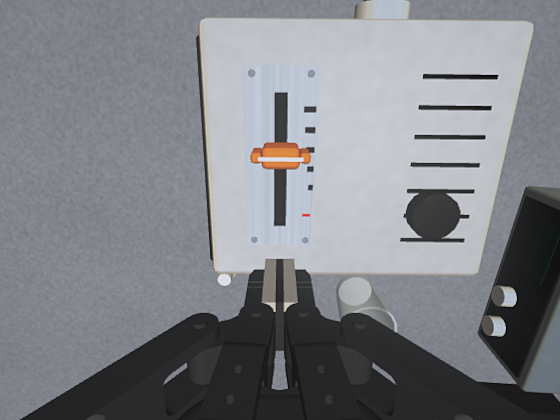

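View pics/top12.png

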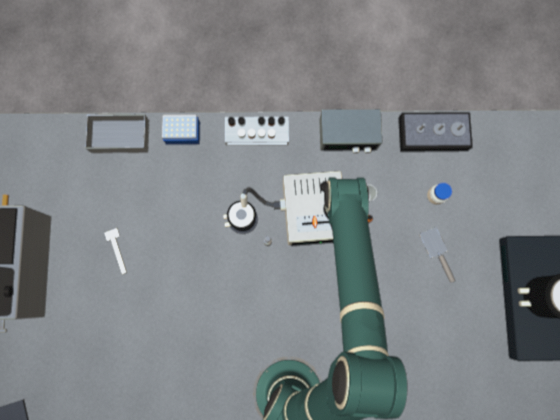

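The lever's stripe is at (280,159), next to the third bar. Two bars lie above it and two below, the travel is 0.050, and the hand is clear with the other objects unmoved. I'm handing in.

```bash
python3 -c "
from workcell import finish_job
print(finish_job())"
```

```text
the job is handed in; nothing more can be done
None
```

The lever is resting in the third click, and the job was handed in at about 11.7 s of the 67 s allowed. I pushed it left with the shut fingertips, one click at a time, and confirmed each notch before going on.

- **Travel:** the wrist camera gave about 0.022, then 0.036, then 0.050 m. After I backed the hand off and lifted it, the lever still read 0.050 m, with two bars on either side of the third.
- **Overrun:** no reading showed the lever past the third notch. The finger stopped about 6 mm short of it after the last jump.
- **Forces:** the highest push I read was about 6 N, and it was close to zero once the hand was clear.
- **Other objects:** everything in view stood where it was in the last wrist and top pictures. The arm hid part of the beaker and the vials in the top view.
- **Check that disagreed:** the camera's finger-to-lever gap read about 1.7 mm too large at contact. I judged contact by force and by the lever's movement instead.
- **Red mark:** a red mark I first took for the lever's pointer turned out to be fixed to the panel at the shut position.

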